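# Seal the canister and draw the leak-test pump to its mark

## Task

Leak-test the canister. First take the reagent bottle that stands in the way of the pump's pull handle and stand it in the free end of the metal tray; then screw the canister's lid down clockwise until it is snug, without forcing it. Then draw the sprung pump handle out until its pointer is level with the marker clip, not past it, hold it there for a second, ease the handle fully home and let go, leaving everything else where it is.

Things in the scene. Friction and masses are not known exactly. Their poses are not given: they have to be found in the camera images.
- station: Fixed leak-test station on a grey base plate 130 x 270 x 12 mm. Origin: on the bench, z up; the pump handle is pulled along the station's +y. White canister (84 mm across) with its axis at x 0, y -120 mm. Pump: horizontal clear barrel 52 mm across along y, its grey end plate (60 mm wide, top at 88 mm height) ends at y +62 mm. Flat aluminium scale beam at x +47 to +63 mm, y -42 to +103 mm, top at 50 mm height. The plate does not reach under the handle: it ends at y +90 mm.
- lid_grip (a point): Point on the canister axis, in the grip bar of the lid, 147 mm above the bench. The bar is 72 mm long (along this point's own y, which turns with the lid), 14 mm thick (its x) and stands from 122 to 162 mm above the bench on the lid disc (88 mm across). When screwed down the bar lies along the station's y, and the small tab on the lid's rim is over the lug on the canister.
- lid (a joint): Angle the lid has been screwed down (rad), growing clockwise seen from above; 0 to 2.0. Starts between 0 and 1.0. It turns easily (0.06 N m) as far as 2.0, where it meets the gasket; from there the lid winds the gasket up and the effort rises with gasket.
- gasket (a joint): Wind-up of the gasket below the lid (rad), added to the lid's turn; 0 relaxed. Effort 2 N m per rad, springs back when let go. Snug is a wind-up of about 0.15 (0.3 N m) past the lid's 2.0; less than 0.07 is not yet snug, more than 0.35 (0.7 N m) is overtightened.
- plunger (a joint): How far the pump handle is drawn out along the station's +y (m); 0 home, stop at 0.090. Spring 3.6 N at home plus 120 N/m; pulled 0.08 it takes 13 N. It snaps home if let go when drawn.
- handle (a point): Middle of the upper part of the black upright pump handle, 103 mm above the bench. Handle block 40 mm wide (station x), 18 mm thick (station y), from 35 to 120 mm above the bench; moves with the plunger. At home its centre is at station y +120 mm, 49 mm clear of the barrel's end plate. A flat aluminium arm leaves it to station +x at 58 to 68 mm height and carries the pointer back over the scale.
- index (a point): Tip of the black pointer fin that moves with the plunger over the scale beam, 77 mm above the bench, at station x +55 mm; at station y -10 mm when home.
- mark (a point): The set mark: centre line of the black marker clip on the scale beam, given at the pointer tip's line and height (station x +55 mm, 77 mm high). The clip's own upright fin is 4 mm thick at station x +64 to +76 mm, up to 78 mm high. The pointer is level with it when both have the same station y.
- marker (a joint): Where the marker clip is set (m): the plunger value at which the pointer is level with the clip, 0.045 to 0.080. Clip sits with 8 N friction; leave it.
- bottle: Amber reagent bottle with white cap, 145 mm tall, body 58 mm across up to 85 mm, cap 34 mm across from 113 to 145 mm, about 0.22 kg. Origin: centre of its underside. Stands on the bench in front of the pump handle, within the handle's run-out (station x -12 to +12, y +176 to +195 mm).
- tray: Fixed aluminium tray 110 x 190 x 25 mm, walls and floor 4 mm; origin under its centre, long side along its y. A small jar stands at its y +45 mm; the free end is around y -45 mm. It stands left or right in front of the robot.
- twin_bottle: Bystander: a twin of the bottle (same size), beyond the canister at about station y -235 mm. Origin: centre of its underside.
- jar: Bystander: squat glass jar in the tray, 56 mm across, 70 mm tall. Origin: centre of its underside.
- rack: Bystander: grey tube rack 90 x 190 mm, 74 mm high with its tubes, on the side where the tray is not. Origin: centre of its underside.
- tip_box: Bystander: low box 62 x 92 x 46 mm between robot and station. Origin: centre of its underside.
- dishes: Bystander: two stacked dishes 86 mm across, 29 mm high, behind the pump. Origin: centre of the underside.
- pipettor: Bystander: pipettor lying behind the canister, about 215 mm long, 22 mm high. Origin: under the middle of its thick part.

How it is judged (in metres and radians):
On the way, in this order (a step that is already met when the one before it is completed fails the run):
1. the bottle stands upright in the tray, let go (x of bottle in the frame of tray between -0.04 and 0.04 m and y of bottle in the frame of tray between -0.08 and 0.08 m and z of bottle in the frame of tray below 0.012 m and angle between bottle's own z axis and vertical below 0.12 rad and linear speed of bottle below 0.03 m/s and contact force between bottle and the fingers below 0.1 N), for 0.2 s.
2. the lid is screwed down on its gasket and snug (value of joint lid above 1.93 rad and value of joint gasket above 0.07 rad), for 0.1 s.
3. the pump's pointer is held level with the marker clip for a second (y of index in the frame of mark between -0.004 and 0.004 m), for 1 s.
4. the pump handle is back home (value of joint plunger below 0.004 m), for 0.2 s.
At the end, for the whole second after the job is handed in: The bottle stands upright (within 7 degrees) and at rest on the tray's floor, the lid is still down on its gasket (lid joint above 1.92), the pump handle is home (within 4 mm) and the robot has let go (all of step 1 and value of joint lid above 1.92 rad and value of joint plunger below 0.004 m and contact force between station and the fingers below 0.1 N); the robot touches nothing.
It fails at once if the lid is overtightened (gasket wound up more than 0.35 rad) (value of joint gasket above 0.35 rad).
It fails at once if the pointer is drawn more than 8 mm past the marker clip (y of index in the frame of mark above 0.008 m).
It fails at once if the pump handle snaps home (faster than 0.5 m/s) (velocity of joint plunger below -0.5 m/s).
It fails at once if the marker clip is moved by more than 3 mm, or the bottle is knocked over (distance of mark from where it was at the start of the episode above 0.003 m or angle between bottle's own z axis and vertical above 0.7 rad).
It fails at once if a bystander is disturbed (moved over 20 mm or tipped) (distance of any of twin_bottle, jar, rack, tip_box, dishes, pipettor from where it was at the start of the episode above 0.02 m or angle between any of twin_bottle, jar, rack, tip_box, dishes, pipettor's own z axis and vertical above 0.35 rad).
It also fails if it takes over 72 s, if anything falls off the work surface, if the arm or the gripper's body presses on something with over 40 N, if the wrist force passes 120 N, or if a joint passes its speed limit or range.

## Robot

A 6-joint arm with a two-finger parallel gripper is mounted at the origin on the work surface. World frame = base frame: x ahead of the robot, y to its left, z up, the work surface at z = 0. Lengths are in m, angles in degrees, forces in N, time in s.
With the tool pointing down it reaches from about 0.375 to 0.825 m from the base axis. Payload 5.5 kg.
Tool frame: the origin (TCP) lies at the very end of the fingers, on their centre line; the grasp point (between the pads) lies 19 mm behind it; z points along the fingers, y is the direction in which the jaws open and shut (so a half turn about z gives the same grasp; the last joint's range is limited). The gripper opens to 85 mm and grips with 20 to 120 N. Pads are 22 mm wide; open, the fingers measure 114 mm over their backs; the gripper's body (76 mm by 85 mm) begins 54 mm behind the grasp point. The pads swing forward as they close: fully open they stand 13 mm farther back than shut.
Start: joints at [73.568, 17.962, -2.699, 69.339, 0, 90], TCP at [0.17, 0.575, 0.231] pointing down, gripper open.
Joint ranges: [-152.73, 152.73], [-39.44, 99.34], [-58.76, 71.6], [-118.89, 123.64], [-81.53, 83.1], [-180, 180]. Speed limits (degrees/s): [136.94, 136.94, 172.46, 180, 180, 180].

## Interface

Orientations are given as [roll, pitch, yaw] about the fixed x, y, z axes, in that order (R = Rz(yaw) Ry(pitch) Rx(roll)).
In Python, from bench import env gives the robot as it stands.
- The arm moves only by the shell command python3 -m creep 'ROWS' [OPENING]. ROWS is text: rows parted by semicolons, each of 4 numbers parted by spaces: the shift along the tool's x, y, z in mm, then the turn about the tool's z in rad. A call has 1 to 10 rows; each row shifts and turns the commanded pose from where the row before left it, along the tool's axes as they then stand; what a row does not reach is not made up. A row lasts 1/10 s, in which the tool goes at most 50 mm and 8.59 degrees, less where a joint would pass 70% of its speed; a pose out of reach is approached as far as the arm can. A call with a gripper value outside its range is refused whole. OPENING is the opening, from -1 (shut) to 1 (fully open), set as the call begins (- or left out, the last holds). The fingers move at their own pace and stop on an object; the grip force is fixed at half the most. Time passes only in rows, so rows that do not move let the fingers close. It gives the time, the measured TCP pose, the force and the opening at its end, in the units of the state.
- env.get_obs(): the state, without advancing time (a new reading comes with each control period).
- env.snapshot(name): name is "scene" or "side" or "wrist"; returns (picture, depth): 420x560x3 uint8, red, green, blue; 420x560 float32, m along the optical axis (not along the pixel's ray), 0 where there is no reading.
- env.calibration(name): a dict with "camera_matrix" (3x3 intrinsics, pixels), "k1" (the pictures are not rectified: a ray, as slopes to the right and down, at radius r is drawn at 1 + k1 r^2 times it, then the intrinsics apply), "world_from_camera" (4x4, takes a point from camera to world coordinates); the wrist camera has in their place "tool_from_camera" (4x4, takes a point from camera to tool coordinates, whose origin is the TCP and whose axes are the flange's). Camera axes: x right, y up, looking along -z (the intrinsics and any distortion apply to the point x, -y, -z); pixel columns grow to the right and rows downward; lengths in m; the calibration is good to about 2 mm. A picture is of the moment at which its call begins: read the wrist's pose just before it. calibration takes no time and is no camera call.
- env.job_done(): hands the job in, once; it reports no verdict.
The state is a dict: "clock": time; "joint_pos": joint angles; "qd": joint speeds; "joint_torque": joint torques, N m; "tcp_pos": TCP position; "tool_rot": TCP orientation; "ft_force": force on the tool from outside, world axes, zero at the start; "ft_torque": the same for the moment, N m; "finger_gap": finger opening in m.
Only numpy, scipy, OpenCV 4.12 (cv2) and the standard library are available. Lean on these libraries where they do the work, as an engineer would, in place of code of your own. Each camera call takes 0.05 s, during which the arm holds its last target.

## Working session

There is one attempt and no reset: what is moved stays moved. The work goes in short steps, Python scripts to look and compute and a shell command to move; the robot and the scene stay as the last step left them, time stands still between calls to the robot, and variables do not carry over. Pictures are saved under pics/ and viewed, and the job is handed in when it is done.

```bash
ls; mkdir -p pics
cat > h.py <<'E'
import numpy as np, cv2
from bench import env
def snap(n,f):
    p,d=env.snapshot(n); cv2.imwrite('pics/'+f+'.png',p[:,:,::-1]); np.savez('pics/'+f+'.npz',p=p,d=d); return p,d
def T(n,obs=None):
    c=env.calibration(n)
    if n!='wrist': return c,np.array(c['world_from_camera'])
    from scipy.spatial.transform import Rotation as R
    o=obs; M=np.eye(4); M[:3,:3]=R.from_euler('xyz',o['tool_rot'],degrees=True).as_matrix(); M[:3,3]=o['tcp_pos']
    return c,M@np.array(c['tool_from_camera'])
def ray(c,M,u,v):
    K=np.array(c['camera_matrix']); 
    q=cv2.undistortPoints(np.array([[[u,v]]],float),K,np.array([c['k1'],0,0,0.]))[0,0]
    d=M[:3,:3]@np.array([q[0],-q[1],-1.]); return M[:3,3],d
def onz(c,M,u,v,z):
    o,d=ray(c,M,u,v); return o+d*(z-o[2])/d[2]
def pt(c,M,u,v,dep):
    o,d=ray(c,M,u,v); return o+d*dep
E
python3 - <<'E'
from h import *
o=env.get_obs(); print(o)
for n in ['scene','side','wrist']: snap(n,n+'0'); print(env.calibration(n))
E
```

```text
pics
{'clock': 0.0, 'joint_pos': array([ 7.35672650e+01,  1.80024001e+01, -2.75528574e+00,  6.93402006e+01,
       -1.43789341e-03,  9.00015116e+01]), 'qd': array([-0.08116584, -0.01160757, -0.07900811, -0.06979436, -0.0538797 ,
       -0.01374986]), 'joint_torque': array([-4.19903172e-04, -5.39598656e+01,  3.39744759e+01,  1.94765953e-02,
       -6.03680928e-05, -5.07172757e-06]), 'tcp_pos': array([0.16957463, 0.57492283, 0.23044522]), 'tool_rot': array([-1.79902114e+02,  1.44047387e-03,  1.63565756e+02]), 'ft_force': array([-0.03987907,  0.16515675, -0.0076101 ]), 'ft_torque': array([0.01820459, 0.01871796, 0.0208664 ]), 'finger_gap': 0.0854321513963421}
{'camera_matrix': array([[481.71084565,   0.        , 272.5796753 ],
       [  0.        , 481.71084565, 201.40173256],
       [  0.        ,   0.        ,   1.        ]]), 'k1': -0.1459743901322951, 'world_from_camera': array([[ 0.43054461, -0.6758158 ,  0.59825107,  1.29501137],
       [ 0.90255586,  0.31875648, -0.28946023, -0.32168078],
       [ 0.00492539,  0.66458055,  0.74720039,  1.03217138],
       [ 0.        ,  0.       
[... 363 characters left out ...]
0.63541241],
       [ 0.01574724,  0.63599458,  0.77153284,  0.85432264],
       [ 0.        ,  0.        ,  0.        ,  1.        ]])}
{'camera_matrix': array([[372.00947613,   0.        , 276.89642298],
       [  0.        , 372.00947613, 206.71504898],
       [  0.        ,   0.        ,   1.        ]]), 'k1': 8.905042608898146e-05, 'tool_from_camera': array([[-1.44035245e-04,  9.48257451e-01,  3.17502419e-01,
         8.17538008e-02],
       [ 9.99999924e-01,  2.12001189e-05,  3.90334231e-04,
         3.83291570e-04],
       [ 3.63406254e-04,  3.17502451e-01, -9.48257381e-01,
        -1.43478941e-01],
       [ 0.00000000e+00,  0.00000000e+00,  0.00000000e+00,
         1.00000000e+00]])}
```

View pics/scene0.png

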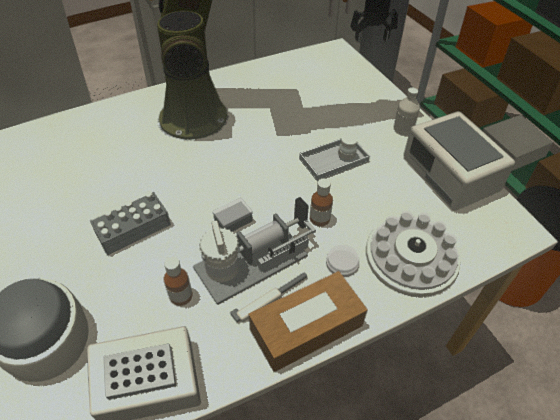

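View pics/side0.png

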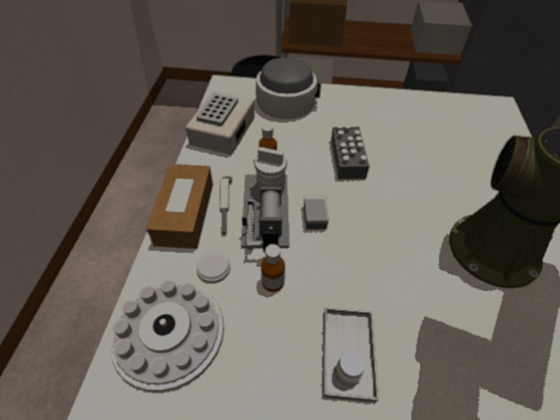

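View pics/wrist0.png

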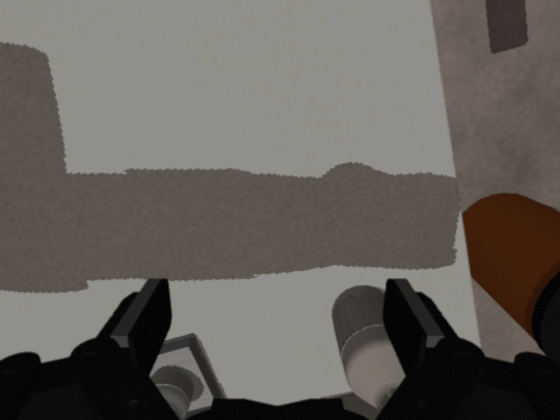

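Scene view: the bottle is at about (321,203), the handle at (300,210), the tray at (335,158) with the jar at its right end, and the lid at (220,238). Side view: bottle (273,270), lid bar (271,156), tray (350,352). I'll zoom in and use depth.

Run:
```python
from h import *
a=cv2.imread('pics/scene0.png')[120:320,140:400]; b=cv2.imread('pics/side0.png')[120:410,190:390]
cv2.imwrite('pics/sc1.png',cv2.resize(a,None,fx=3,fy=3,interpolation=cv2.INTER_CUBIC))
cv2.imwrite('pics/sd1.png',cv2.resize(b,None,fx=2,fy=2,interpolation=cv2.INTER_CUBIC))
```

```text
(no output)
```

View pics/sc1.png

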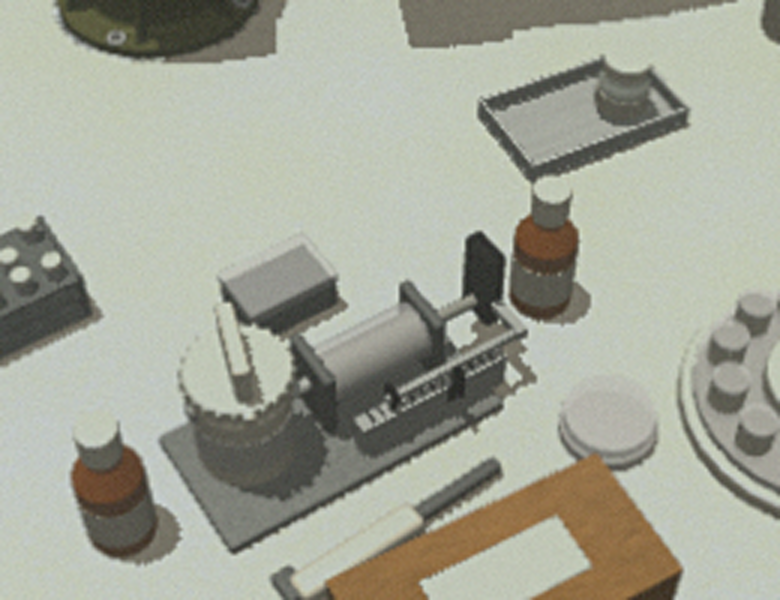

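View pics/sd1.png

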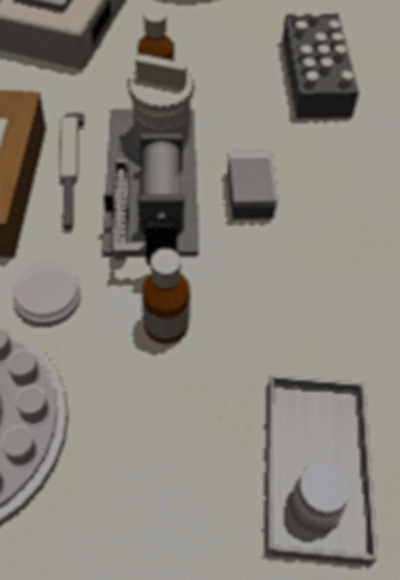

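Run:
```python
from h import *
C={}
for n in ['scene','side']:
    z=np.load(f'pics/{n}0.npz'); C[n]=(T(n),z['p'],z['d'])
def s(n,u,v,z,l):
    (c,M),p,d=C[n]
    U,V=(140+u/3,120+v/3) if n=='scene' else (190+u/2,120+v/2)
    print(n,l,onz(c,M,U,V,z).round(4), 'depthpt',pt(c,M,U,V,d[int(round(V)),int(round(U))]).round(3))
s('scene',552,186,.145,'cap'); s('side',166,260,.145,'cap')
s('scene',98,425,.145,'twin'); s('side',155,20,.145,'twin')
for u,v in [(481,104),(602,60),(688,112),(530,165)]: s('scene',u,v,.025,'tray')
for u,v in [(270,381),(362,384),(373,560),(267,556)]: s('side',u,v,.025,'tray')
for u,v in [(162,440),(235,550),(500,405)]: s('scene',u,v,.012,'plate')
for u,v in [(103,252),(198,255),(108,110)]: s('side',u,v,.012,'plate')
for u,v in [(226,304),(248,384)]: s('scene',u,v,.162,'bar')
for u,v in [(138,54),(187,64)]: s('side',u,v,.162,'bar')
s('scene',484,240,.12,'handle'); s('side',162,225,.12,'handle')
s('scene',394,385,.077,'ind');s('scene',459,370,.077,'clip')
# point cloud by height band
for n in C:
    (c,M),p,d=C[n]
    v,u=np.nonzero(d>0); K=np.array(c['camera_matrix'])
    q=cv2.undistortPoints(np.stack([u,v],1)[:,None].astype(float),K,np.array([c['k1'],0,0,0.]))[:,0]
    X=M[:3,3]+(np.stack([q[:,0],-q[:,1],-np.ones(len(q))],1)*d[v,u][:,None])@M[:3,:3].T
    np.savez('pics/cloud_'+n,X=X,rgb=p[v,u])
    for lo,hi,l in [(.135,.155,'caps'),(.156,.17,'bar'),(.112,.128,'handle/lid')]:
        m=(X[:,2]>lo)&(X[:,2]<hi)&(X[:,0]>.35)&(X[:,0]<.85)&(abs(X[:,1])<.5)
        Y=X[m][:,:2]
        img=np.zeros((500,500),np.uint8); ij=(Y/[.002,.002]).astype(int)+[0,250]; img[ij[:,0],ij[:,1]]=1
        img=cv2.dilate(img,np.ones((5,5)))
        k,lab=cv2.connectedComponents(img)
        L=lab[ij[:,0],ij[:,1]]
        for i in range(1,k):
            if (L==i).sum()>8: 
                P=Y[L==i]; print(n,l,(L==i).sum(),P.min(0).round(3),P.max(0).round(3),P.mean(0).round(3), cv2.fitLine(P.astype(np.float32),cv2.DIST_L2,0,.01,.01)[:2].ravel())
```

```text
scene cap [0.5808 0.1699 0.145 ] depthpt [0.581 0.17  0.145]
side cap [0.5801 0.1695 0.145 ] depthpt [0.58  0.17  0.146]
scene twin [ 0.6521 -0.2573  0.145 ] depthpt [ 0.651 -0.257  0.144]
side twin [ 0.6491 -0.2454  0.145 ] depthpt [ 0.649 -0.246  0.145]
scene tray [0.3517 0.2282 0.025 ] depthpt [0.347 0.231 0.02 ]
scene tray [0.3452 0.3767 0.025 ] depthpt [0.383 0.349 0.065]
scene tray [0.4519 0.4156 0.025 ] depthpt [ 0.429  0.436 -0.002]
scene tray [0.45   0.2309 0.025 ] depthpt [0.448 0.232 0.022]
side tray [0.4489 0.2428 0.025 ] depthpt [0.449 0.242 0.023]
side tray [0.3423 0.2337 0.025 ] depthpt [0.342 0.234 0.026]
side tray [0.3386 0.4219 0.025 ] depthpt [0.338 0.421 0.02 ]
side tray [0.4448 0.4307 0.025 ] depthpt [0.443 0.425 0.003]
scene plate [ 0.5934 -0.2028  0.012 ] depthpt [ 0.592 -0.203  0.01 ]
scene plate [ 0.7183 -0.1853  0.012 ] depthpt [ 0.715 -0.185  0.006]
scene plate [0.6832 0.0734 0.012 ] depthpt [0.678 0.077 0.003]
side plate [0.6766 0.0796 0.012 ] depthpt [0.677 0.078 0.01 ]
side plate [0.5503 0.069  0.012 ] depthpt [0.551 0.063 0.002]
side plate [ 0.7163 -0.1
[... 1255 characters left out ...]
91 ]
side caps 181 [0.564 0.156] [0.596 0.187] [0.58  0.173] [ 0.03025459 -0.99954224]
side caps 145 [ 0.591 -0.14 ] [ 0.661 -0.126] [ 0.625 -0.132] [ 0.98892134 -0.14844033]
side caps 98 [ 0.634 -0.276] [ 0.667 -0.241] [ 0.651 -0.255] [0.03113871 0.99951506]
side bar 122 [ 0.591 -0.151] [ 0.661 -0.126] [ 0.626 -0.136] [ 0.9866976  -0.16256644]
side handle/lid 45 [0.564 0.171] [0.595 0.187] [0.578 0.183] [0.98915726 0.14686005]
side handle/lid 113 [0.576 0.092] [0.614 0.111] [0.595 0.102] [0.9936602  0.11242507]
side handle/lid 403 [ 0.58  -0.164] [ 0.674 -0.091] [ 0.626 -0.118] [0.9999347  0.01143245]
side handle/lid 39 [ 0.635 -0.259] [ 0.667 -0.24 ] [ 0.649 -0.247] [0.966209   0.25775993]
```

Both views agree on the bottle at (0.580, 0.170). The station's yaw is about 7°, with its origin at about (0.613, -0.020), and its distances check out: 239 mm from handle to canister, against 240 given. The tray's free end is near (0.396, 0.286). The first move turns the tool to yaw 97°.

```bash
cat >> h.py <<'E'
def go(x,y,z,yaw):
    from scipy.spatial.transform import Rotation as R
    o=env.get_obs(); r=R.from_euler('xyz',o['tool_rot'],degrees=True).as_matrix()
    y0=o['tool_rot'][2]; t=np.radians(((y0-yaw)+180)%360-180)
    print('tcp',np.round(o['tcp_pos'],4),'yaw',round(y0,2),'turn rad',t.round(4))
    for nm,rr in (('now',r),('aftersturn',R.from_euler('xyz',[180,0,yaw],degrees=True).as_matrix())):
        d=rr.T@(np.array([x,y,z])-o['tcp_pos'])*1000; print(nm,'shift mm',d.round(1))
E
python3 -m creep '0 0 0 .145;0 0 0 .145;0 0 0 .145;0 0 0 .145;0 0 0 .145;0 0 0 .145;0 0 0 .145;0 0 0 .147' 1
python3 - <<'E'
from h import *
print(env.get_obs()['joint_pos'])
go(.58,.17,.20,97)
E
```

```text
clock: 0.95
tcp_pos: [0.1696, 0.5752, 0.2309]
tool_rot: [-180.0, 0.0, 96.6]
ft_force: [0.2, 0.1, 0.3]
finger_gap: 0.0851
[ 7.35679321e+01  1.79802545e+01 -2.72526002e+00  6.93396584e+01
  7.47342326e-05  1.56924426e+02]
tcp [0.1696 0.5752 0.2309] yaw 96.64 turn rad -0.0062
now shift mm [-450.   360.7   31.1]
aftersturn shift mm [-452.2  357.9   30.9]
```

```bash
python3 -m creep '-35 28 0 0;-35 28 0 0;-35 28 0 0;-35 28 0 0;-35 28 0 0;-35 28 0 0;-35 28 0 0;-35 28 0 0;-35 28 0 0;-35 28 0 0' 1;python3 -m creep '-35 28 6 0;-35 28 6 0;-30 24 6 0;0 0 5 0;0 0 0 0;0 0 0 0'
python3 - <<'E'
from h import *
go(.58,.17,.11,97); o=env.get_obs(); snap('wrist','w1'); print(o['tool_rot'])
E
```

```text
clock: 1.95
tcp_pos: [0.4912, 0.2606, 0.2312]
tool_rot: [-180.0, -0.0, 97.0]
ft_force: [0.8, 1.2, -0.1]
finger_gap: 0.0853
clock: 2.55
tcp_pos: [0.581, 0.1731, 0.208]
tool_rot: [-179.9, -0.0, 97.0]
ft_force: [0.1, -0.5, -0.2]
finger_gap: 0.0854
tcp [0.581  0.1731 0.208 ] yaw 97.02 turn rad 0.0004
now shift mm [-3.  -1.2 98. ]
aftersturn shift mm [-3.  -1.3 98. ]
[-1.79934170e+02 -1.02483709e-02  9.70221753e+01]
```

View pics/w1.png

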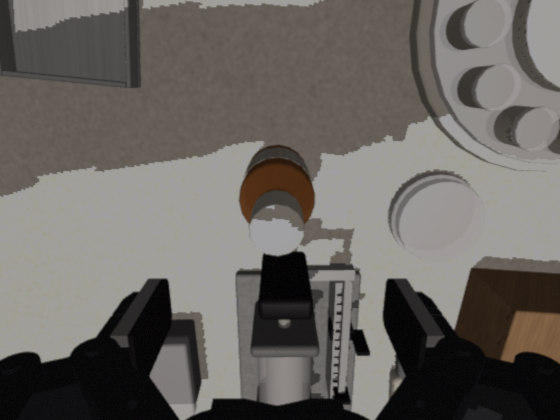

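Run:
```python
from h import *
o=env.get_obs(); c,M=T('wrist',o)
print(onz(c,M,276,236,.145), onz(c,M,258,192,.113))
print('handle',[onz(c,M,u,v,.12).round(4) for u,v in [(264,256),(305,254),(265,313),(310,313)]])
for u,v in [(368,349),(330,322),(238,270),(362,267)]: print(onz(c,M,u,v,.077).round(4),onz(c,M,u,v,.012).round(4))
```

```text
[0.58125832 0.16757105 0.145     ] [0.56697444 0.18419555 0.113     ]
handle [array([0.5761, 0.1412, 0.12  ]), array([0.6039, 0.1462, 0.12  ]), array([0.5819, 0.0958, 0.12  ]), array([0.6144, 0.0998, 0.12  ])]
[0.6795 0.0404 0.077 ] [ 0.7051 -0.0104  0.012 ]
[0.641  0.0642 0.077 ] [0.6575 0.0191 0.012 ]
[0.5571 0.1047 0.077 ] [0.5537 0.0692 0.012 ]
[0.6583 0.1201 0.077 ] [0.6788 0.0882 0.012 ]
```

```bash
python3 -m creep '-4 0 20 0;0 0 25 0;0 0 25 0;0 0 18 0;0 0 5 0;0 0 0 0' 1; python3 -m creep '0 0 0 0;0 0 0 0;0 0 0 0;0 0 0 0;0 0 0 0;0 0 0 0;0 0 0 0;0 0 0 0' -1
```

```text
clock: 3.2
tcp_pos: [0.5814, 0.1694, 0.1152]
tool_rot: [-179.9, 0.0, 97.1]
ft_force: [0.7, 0.2, 0.5]
finger_gap: 0.0853
clock: 4.0
tcp_pos: [0.5827, 0.1688, 0.1164]
tool_rot: [179.9, -0.0, 97.0]
ft_force: [-1.8, -0.1, 6.2]
finger_gap: 0.0325
```

```bash
python3 -m creep '0 0 -10 0;0 0 -20 0;0 0 -30 0;0 0 -30 0;0 0 0 0'
python3 - <<'E'
from h import *
go(.396,.286,.21,97); z=np.load('pics/cloud_scene.npz');
for n in ['scene','side']:
    X=np.load(f'pics/cloud_{n}.npz')['X']
    m=(X[:,2]>.017)&(X[:,2]<.035)&(X[:,0]>.32)&(X[:,0]<.47)&(X[:,1]>.2)&(X[:,1]<.45)
    r=cv2.minAreaRect(X[m][:,:2].astype(np.float32)); print(n,r)
    m=(X[:,2]>.062)&(X[:,2]<.08)&(X[:,0]>.32)&(X[:,0]<.47)&(X[:,1]>.2)&(X[:,1]<.45)
    print('jar',X[m].min(0),X[m].max(0))
E
```

```text
clock: 4.5
tcp_pos: [0.5849, 0.1693, 0.2103]
tool_rot: [179.6, -0.1, 97.0]
ft_force: [1.7, -0.4, -1.0]
finger_gap: 0.0324
tcp [0.5849 0.1693 0.2103] yaw 96.98 turn rad -0.0003
now shift mm [ 138.8 -173.3   -0.8]
aftersturn shift mm [ 138.8 -173.3    0.3]
scene ((0.39290183782577515, 0.3255639970302582), (0.1177717074751854, 0.19350145757198334), 3.356229066848755)
jar [0.36807063 0.3446635  0.06226946] [0.42295349 0.39467325 0.07942533]
side ((0.39166897535324097, 0.32750532031059265), (0.11030583828687668, 0.19159264862537384), 1.4486876726150513)
jar [0.37056526 0.34736616 0.06239763] [0.41906264 0.39556623 0.079335  ]
```

```bash
python3 -m creep '10 -13 0 0;20 -25 0 0;20 -25 0 0;20 -25 0 0;20 -25 0 0;20 -25 0 0;18 -24 0 0;10 -12 0 0;0 0 0 0;0 0 0 0'
python3 - <<'E'
from h import *
go(.395,.285,.126,97); snap('side','s2'); o=env.get_obs(); snap('wrist','w2')
E
```

```text
clock: 5.5
tcp_pos: [0.3926, 0.2843, 0.2048]
tool_rot: [-180.0, 0.0, 97.0]
ft_force: [1.5, -0.4, -1.5]
finger_gap: 0.0326
tcp [0.3926 0.2843 0.2048] yaw 97.03 turn rad 0.0006
now shift mm [ 0.5  2.5 78.8]
aftersturn shift mm [ 0.4  2.5 78.8]
```

View pics/s2.png

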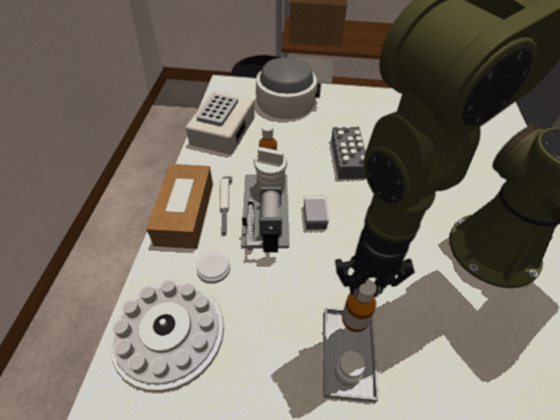

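The bottle hangs upright from the jaws over the tray's free end, at about (358,305), and the jar is clear. I'm lowering it.

```bash
python3 -m creep '0 2 15 0;0 0 20 0;0 0 20 0;0 0 15 0;0 0 8 0;0 0 0 0'; python3 -m creep '0 0 2 0;0 0 2 0;0 0 2 0;0 0 0 0;0 0 0 0'
```

```text
clock: 6.2
tcp_pos: [0.3947, 0.2838, 0.1262]
tool_rot: [-179.9, 0.1, 96.9]
ft_force: [0.3, -0.3, -1.9]
finger_gap: 0.0325
clock: 6.7
tcp_pos: [0.3949, 0.2848, 0.1215]
tool_rot: [180.0, -0.0, 97.0]
ft_force: [-0.3, 0.1, -1.4]
finger_gap: 0.0323
```

```bash
python3 -m creep '0 0 1 0;0 0 1 0;0 0 0 0;0 0 0 0'
```

```text
clock: 7.1
tcp_pos: [0.395, 0.2851, 0.1203]
tool_rot: [179.9, -0.1, 97.0]
ft_force: [-2.1, -1.1, 7.2]
finger_gap: 0.0327
```

Contact. I'm releasing and lifting.

```bash
python3 -m creep '0 0 0 0;0 0 0 0;0 0 0 0;0 0 0 0;0 0 0 0;0 0 0 0;0 0 0 0' 0.6;  python3 -m creep '0 0 -10 0;0 0 -20 0;0 0 -25 0;0 0 -25 0;0 0 -10 0;0 0 0 0'
python3 - <<'E'
from h import *
snap('side','s3')
go(.628,-.139,.20,170.6)
E
```

```text
clock: 7.8
tcp_pos: [0.3948, 0.2847, 0.1193]
tool_rot: [-180.0, 0.0, 97.0]
ft_force: [0.1, -0.4, -0.1]
finger_gap: 0.0685
clock: 8.4
tcp_pos: [0.3958, 0.2854, 0.211]
tool_rot: [179.8, -0.1, 97.0]
ft_force: [-0.3, -0.3, -0.2]
finger_gap: 0.0681
tcp [0.3951 0.2849 0.2096] yaw 96.99 turn rad -1.2847
now shift mm [-449.2  179.6    9.5]
aftersturn shift mm [-299.1 -380.2    9.6]
```

View pics/s3.png

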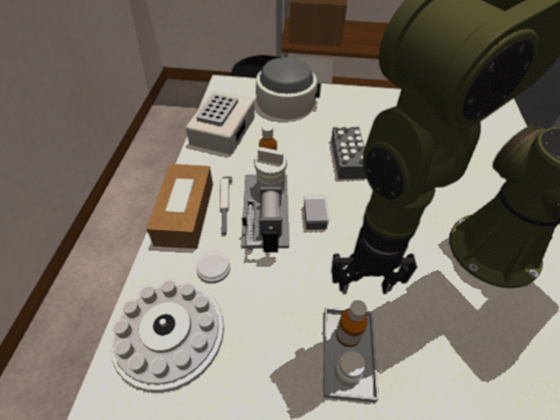

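The bottle stands upright in the tray at about (353,325), let go. Next I move over the lid, raised, and turn to yaw 170.6°.

```bash
python3 -m creep '-40 16 -4 0;-40 16 -4 0;-40 16 -4 0;-40 16 -4 0;-40 16 -4 0;-40 16 -4 0;-40 16 -4 0;-40 16 -4 0;-40 16 -4 0;-40 16 -4 0' 0.6;python3 -m creep '-49 20 0 -.14;0 0 0 -.145;0 0 0 -.145;0 0 0 -.145;0 0 0 -.145;0 0 0 -.145;0 0 0 -.14;0 0 0 -.14;0 0 0 -.14;0 0 0 0'
python3 - <<'E'
from h import *
o=env.get_obs(); print(o['joint_pos'],o['tool_rot']);go(.628,-.139,.20,170.6)
o=env.get_obs(); np.save('pics/w3o.npy',o,allow_pickle=True); snap('wrist','w3')
E
```

```text
clock: 9.45
tcp_pos: [0.6021, -0.0944, 0.2475]
tool_rot: [-179.9, -0.0, 97.0]
ft_force: [0.1, -0.2, 0.9]
finger_gap: 0.0679
clock: 10.45
tcp_pos: [0.6259, -0.1363, 0.2473]
tool_rot: [180.0, -0.2, 170.6]
ft_force: [0.4, 0.3, -0.4]
finger_gap: 0.0684
[-1.22872947e+01  2.23171074e+01  5.50693068e+00  7.33537396e+01
 -1.76809960e-03 -2.92254543e+00] [ 1.79993408e+02 -1.63793292e-01  1.70635263e+02]
tcp [ 0.6259 -0.1363  0.2473] yaw 170.64 turn rad 0.0006
now shift mm [-2.7 -2.3 47.3]
aftersturn shift mm [-2.5 -2.3 47.3]
```

View pics/w3.png

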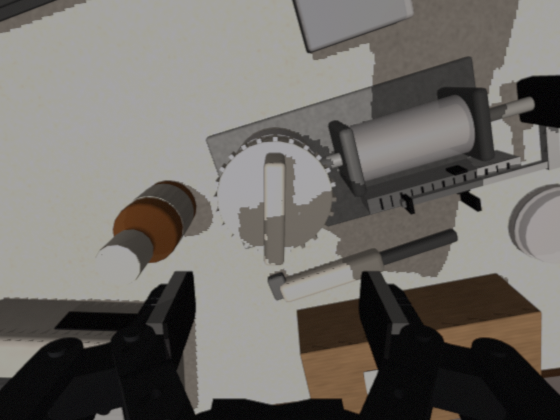

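Run:
```python
from h import *
o=np.load('pics/w3o.npy',allow_pickle=True).item(); c,M=T('wrist',o)
z=np.load('pics/w3.npz'); d=z['d']
for u,v in [(264,157),(284,157),(264,240),(285,245),(264,262),(285,262)]: print(u,v,onz(c,M,u,v,.162).round(4), pt(c,M,u,v,d[v,u]).round(4))
vv,uu=np.nonzero(d>0)
K=np.array(c['camera_matrix']); q=cv2.undistortPoints(np.stack([uu,vv],1)[:,None].astype(float),K,np.array([c['k1'],0,0,0.]))[:,0]
X=M[:3,3]+(np.stack([q[:,0],-q[:,1],-np.ones(len(q))],1)*d[vv,uu][:,None])@M[:3,:3].T
def rect(lo,hi,x0,x1,y0,y1,l):
    m=(X[:,2]>lo)&(X[:,2]<hi)&(X[:,0]>x0)&(X[:,0]<x1)&(X[:,1]>y0)&(X[:,1]<y1)
    print(l,m.sum(),X[m].mean(0),cv2.minAreaRect(X[m][:,:2].astype(np.float32)))
rect(.155,.17,.55,.7,-.2,-.08,'bar'); rect(.11,.13,.55,.7,-.21,-.08,'lid')
# fin of pointer and clip
for u,v in [(406,196),(410,210),(402,190),(463,193),(478,206),(470,200)]: print('fins',u,v,onz(c,M,u,v,.077).round(4),pt(c,M,u,v,d[v,u]).round(4))
cv2.imwrite('pics/w3c.png',cv2.resize(z['p'][60:260,300:560,::-1],None,fx=3,fy=3,interpolation=cv2.INTER_CUBIC))
```

```text
264 157 [ 0.5872 -0.1378  0.162 ] [ 0.5944 -0.1404  0.1224]
284 157 [ 0.5893 -0.1255  0.162 ] [ 0.5968 -0.126   0.1224]
264 240 [ 0.6424 -0.1475  0.162 ] [ 0.6428 -0.1476  0.161 ]
285 245 [ 0.6483 -0.1342  0.162 ] [ 0.6663 -0.1362  0.1218]
264 262 [ 0.6584 -0.1503  0.162 ] [ 0.6594 -0.1506  0.16  ]
285 262 [ 0.6608 -0.1362  0.162 ] [ 7.420e-01 -1.456e-01  3.000e-04]
bar 2184 [ 0.62378087 -0.13786786  0.16227846] ((0.6262028813362122, -0.13834244012832642), (0.013907312415540218, 0.07105514407157898), 80.9811782836914)
lid 8585 [ 0.62280866 -0.13771431  0.12244845] ((0.6260406970977783, -0.13812114298343658), (0.0929049551486969, 0.09154568612575531), 79.24984741210938)
fins 406 196 [ 0.6572 -0.0259  0.077 ] [ 0.66   -0.0234  0.0689]
fins 410 210 [ 0.6708 -0.0231  0.077 ] [ 0.6707 -0.0232  0.0773]
fins 402 190 [ 0.6511 -0.0291  0.077 ] [ 0.6599 -0.0213  0.0508]
fins 463 193 [0.6626 0.0236 0.077 ] [0.6706 0.0337 0.0554]
fins 478 206 [0.6769 0.0367 0.077 ] [0.6761 0.0358 0.0788]
fins 470 200 [0.6701 0.0297 0.077 ] [0.6733 0.0336 0.0689]
```

View pics/w3c.png

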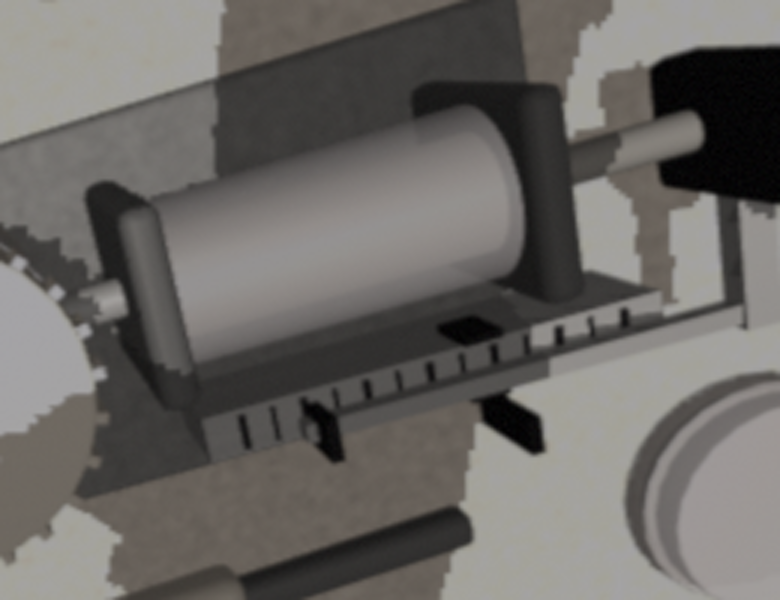

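Bar centre is (0.626, -0.138) at angle -9°, so the lid has 1.28 rad to go until it meets the gasket, plus 0.15 for snug. I'm descending to grip.

```bash
python3 -m creep '-.6 -2 20 0;0 0 25 0;0 0 25 0;0 0 25 0;0 0 15 0;0 0 8 0;0 0 0 0;0 0 0 0'; python3 -m creep '0 0 0 0;0 0 0 0;0 0 0 0;0 0 0 0;0 0 0 0;0 0 0 0;0 0 0 0;0 0 0 0' -1
python3 -c "
from h import *
o=env.get_obs();print(o['ft_torque'],o['tool_rot'],o['tcp_pos'])"
```

```text
clock: 11.3
tcp_pos: [0.6272, -0.1386, 0.1317]
tool_rot: [-180.0, 0.0, 170.6]
ft_force: [0.5, -0.9, 0.0]
finger_gap: 0.068
clock: 12.1
tcp_pos: [0.6273, -0.1385, 0.1319]
tool_rot: [180.0, 0.1, 170.6]
ft_force: [-1.5, 1.1, 5.6]
finger_gap: 0.0134
[ 0.1760237   0.26110064 -0.04165132] [1.79990817e+02 5.39691836e-02 1.70616428e+02] [ 0.62727732 -0.13851835  0.13193932]
```

```bash
python3 -m creep '0 0 0 .1;0 0 0 .12;0 0 0 .12;0 0 0 .12;0 0 0 .12;0 0 0 .12;0 0 0 .12;0 0 0 .12;0 0 0 .1;0 0 0 .06'
python3 -m creep '0 0 0 0;0 0 0 0'
python3 -c "
from h import *
o=env.get_obs();print(o['ft_torque'],o['ft_force'],o['tool_rot'],o['tcp_pos'])"
```

```text
clock: 13.1
tcp_pos: [0.6272, -0.1386, 0.1319]
tool_rot: [180.0, 0.0, 107.4]
ft_force: [-0.8, 0.4, 5.5]
finger_gap: 0.0132
clock: 13.3
tcp_pos: [0.6272, -0.1386, 0.1319]
tool_rot: [180.0, 0.0, 107.6]
ft_force: [-0.7, 0.4, 5.6]
finger_gap: 0.0132
[0.11887595 0.27377444 0.02391771] [-0.67173976  0.37212951  5.63185902] [1.79960711e+02 2.25706446e-02 1.07596138e+02] [ 0.62719033 -0.13859981  0.13191277]
```

```bash
t(){ python3 -c "
from h import *
o=env.get_obs();print(o['ft_torque'].round(3),o['tool_rot'][2])"; }
python3 -m creep '0 0 0 .05;0 0 0 .05;0 0 0 .03'; t
python3 -m creep '0 0 0 .03;0 0 0 .02;0 0 0 0';t
python3 -m creep '0 0 0 .03;0 0 0 .02;0 0 0 0';t
python3 -m creep '0 0 0 .03;0 0 0 .02;0 0 0 0';t
```

```text
clock: 13.6
tcp_pos: [0.6272, -0.1386, 0.1319]
tool_rot: [180.0, 0.0, 100.1]
ft_force: [-0.4, 0.5, 5.0]
finger_gap: 0.0131
[0.151 0.288 0.035] 100.05453975895061
clock: 13.9
tcp_pos: [0.6272, -0.1386, 0.1319]
tool_rot: [180.0, 0.0, 97.3]
ft_force: [-1.1, 0.4, 5.3]
finger_gap: 0.0131
[0.169 0.279 0.067] 97.26258278797293
clock: 14.2
tcp_pos: [0.6272, -0.1386, 0.1319]
tool_rot: [180.0, 0.0, 94.4]
ft_force: [-0.5, 0.5, 5.6]
finger_gap: 0.0133
[0.169 0.298 0.119] 94.4028277132191
clock: 14.5
tcp_pos: [0.6271, -0.1386, 0.1319]
tool_rot: [180.0, 0.0, 91.6]
ft_force: [-1.7, 0.4, 6.4]
finger_gap: 0.0131
[0.209 0.323 0.213] 91.55343726267118
```

The torque now climbs at 2 N m/rad, and the wind-up is about 0.08. I'm adding about 0.08 more.

```bash
t(){ python3 -c "
from h import *
o=env.get_obs();print(o['ft_torque'].round(3),o['tool_rot'][2])"; }
python3 -m creep '0 0 0 .03;0 0 0 .03;0 0 0 .02;0 0 0 0;0 0 0 0'; t;python3 -m creep '0 0 0 0;0 0 0 0'; t
```

```text
clock: 15.0
tcp_pos: [0.6272, -0.1386, 0.132]
tool_rot: [180.0, 0.0, 87.0]
ft_force: [-1.1, 0.7, 5.3]
finger_gap: 0.013
[0.119 0.344 0.338] 87.01250419830116
clock: 15.2
tcp_pos: [0.6271, -0.1385, 0.1319]
tool_rot: [180.0, 0.0, 87.0]
ft_force: [-1.1, -0.1, 5.9]
finger_gap: 0.0132
[0.138 0.316 0.369] 87.01197863937443
```

```bash
python3 -m creep '0 0 0 0;0 0 0 0;0 0 0 0;0 0 0 0;0 0 0 0;0 0 0 0;0 0 0 0' 0.3; python3 -m creep '0 0 -15 0;0 0 -25 0;0 0 -25 0;0 0 -25 0;0 0 -25 0;0 0 0 0;0 0 0 0'
python3 - <<'E'
from h import *
o=env.get_obs(); print(o['ft_torque']);c,M=T('wrist',o)
p,d=snap('wrist','w4')
vv,uu=np.nonzero(d>0)
K=np.array(c['camera_matrix']); q=cv2.undistortPoints(np.stack([uu,vv],1)[:,None].astype(float),K,np.array([c['k1'],0,0,0.]))[:,0]
X=M[:3,3]+(np.stack([q[:,0],-q[:,1],-np.ones(len(q))],1)*d[vv,uu][:,None])@M[:3,:3].T
m=(X[:,2]>.155)&(X[:,2]<.17)&(X[:,0]>.55)&(X[:,0]<.7)&(X[:,1]>-.2)&(X[:,1]<-.08)
print(m.sum(),cv2.minAreaRect(X[m][:,:2].astype(np.float32)))
go(.599,.099,.24,187)
E
```

```text
clock: 15.9
tcp_pos: [0.6269, -0.1385, 0.1313]
tool_rot: [-180.0, -0.0, 87.0]
ft_force: [0.0, -0.6, -0.2]
finger_gap: 0.0556
clock: 16.6
tcp_pos: [0.6273, -0.1386, 0.2467]
tool_rot: [179.9, 0.0, 87.0]
ft_force: [0.0, -0.3, -0.7]
finger_gap: 0.0555
[ 0.00312476  0.00315905 -0.0217985 ]
2235 ((0.6268165707588196, -0.13750845193862915), (0.014114382676780224, 0.07141253352165222), 7.45439338684082)
tcp [ 0.6267 -0.1385  0.2457] yaw 86.96 turn rad -1.746
now shift mm [235.7 -40.2   5.7]
aftersturn shift mm [ -1.5 239.1   5.7]
```

View pics/w4.png

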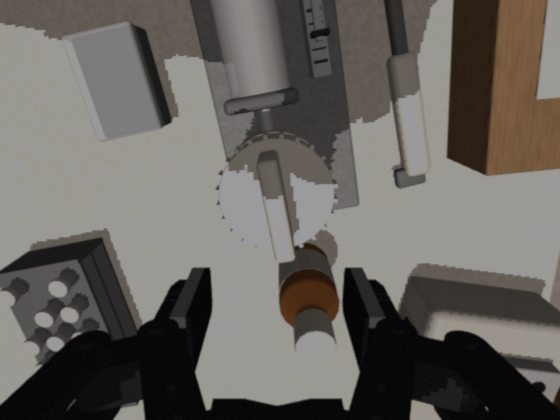

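The lid bar springs back to about 97.4°, aligned with station y, and the lid stays down. Now to the pump handle.

```bash
python3 -m creep '30 -5 0 -.14;32 -1 0 -.14;32 3 0 -.14;30 10 0 -.14' ; python3 -c "
from h import *
go(.596,.100,.24,187.4)"
```

```text
clock: 17.05
tcp_pos: [0.6126, -0.0121, 0.2446]
tool_rot: [-179.9, -0.1, 119.4]
ft_force: [-0.1, 0.2, 0.7]
finger_gap: 0.0554
tcp [ 0.6126 -0.0121  0.2446] yaw 119.35 turn rad -1.1876
now shift mm [105.8  40.4   4.6]
aftersturn shift mm [  2.1 113.3   4.6]
```

```bash
python3 -m creep '0 0 0 -.145;0 0 0 -.145;0 0 0 -.145;0 0 0 -.145;0 0 0 -.145;0 0 0 -.145;0 0 0 -.145;0 0 0 -.145;0 0 0 0;0 0 0 0'
python3 - <<'E'
from h import *
print(env.get_obs()['joint_pos'])
go(.596,.100,.24,187.4)
o=env.get_obs(); np.save('pics/w5o.npy',o,allow_pickle=True); p,d=snap('wrist','w5')
cv2.imwrite('pics/w5c.png',cv2.resize(p[:280,140:480,::-1],None,fx=2.3,fy=2.1,interpolation=cv2.INTER_CUBIC))
E
```

```text
clock: 18.05
tcp_pos: [0.6135, -0.0131, 0.2452]
tool_rot: [180.0, -0.1, -174.7]
ft_force: [-0.2, -0.7, -0.1]
finger_gap: 0.0555
[-1.22299347e+00  1.92841679e+01  9.24454322e-01  7.17443285e+01
 -1.25088963e-03 -6.53597663e+00]
tcp [ 0.6135 -0.0131  0.2452] yaw -174.69 turn rad -0.0364
now shift mm [  6.9 114.2   5.2]
aftersturn shift mm [  2.7 114.4   5.2]
```

View pics/w5.png

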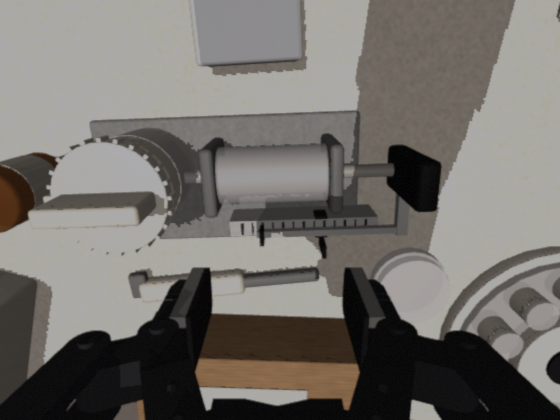

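Run:
```python
from h import *
z=np.load('pics/w5.npz'); 
cv2.imwrite('pics/w5d.png',cv2.resize(z['p'][195:265,220:360,::-1],None,fx=5.5,fy=5.5,interpolation=cv2.INTER_CUBIC))
```

```text
(no output)
```

View pics/w5d.png

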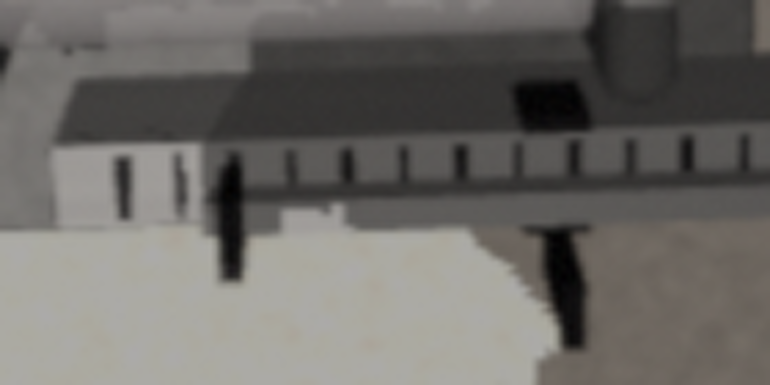

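Run:
```python
from h import *
o=np.load('pics/w5o.npy',allow_pickle=True).item(); c,M=T('wrist',o)
z=np.load('pics/w5.npz'); d=z['d']
vv,uu=np.nonzero(d>0)
K=np.array(c['camera_matrix']); q=cv2.undistortPoints(np.stack([uu,vv],1)[:,None].astype(float),K,np.array([c['k1'],0,0,0.]))[:,0]
X=M[:3,3]+(np.stack([q[:,0],-q[:,1],-np.ones(len(q))],1)*d[vv,uu][:,None])@M[:3,:3].T
a=np.radians(7.4); ex=np.array([np.cos(a),np.sin(a)]); ey=np.array([-np.sin(a),np.cos(a)]); can=np.array([.6265,-.138]); O=can+.12*ey
S=np.c_[(X[:,:2]-O)@ex,(X[:,:2]-O)@ey,X[:,2]]
np.savez('pics/S5',S=S,u=uu,v=vv)
def b(n,x0,x1,y0,y1,z0,z1):
    m=(S[:,0]>x0)&(S[:,0]<x1)&(S[:,1]>y0)&(S[:,1]<y1)&(S[:,2]>z0)&(S[:,2]<z1)
    if m.sum(): print(n,m.sum(),S[m].min(0).round(4),S[m].max(0).round(4),S[m].mean(0).round(4))
b('handle top',-.04,.04,.09,.16,.115,.125)
b('endplate',-.04,.04,.03,.08,.083,.093)
b('pointer',.04,.08,-.03,.01,.07,.085)
b('clip',.04,.09,.02,.07,.07,.085)
print('O',O)
```

```text
handle top 1241 [-0.0199  0.1097  0.115 ] [0.0196 0.1277 0.123 ] [-0.0012  0.1178  0.1199]
endplate 982 [-0.0299  0.0305  0.083 ] [0.029  0.0616 0.0909] [-0.0017  0.0548  0.0878]
pointer 82 [ 0.048  -0.0127  0.0707] [ 0.062  -0.0085  0.079 ] [ 0.0541 -0.0105  0.0768]
clip 76 [0.0637 0.0441 0.0703] [0.0768 0.048  0.0801] [0.069  0.0458 0.0773]
O [ 0.61104453 -0.01899946]
```

Station-frame values match the given sizes: the handle top spans y 110–128 mm, the pointer is at -10.5 mm and the clip at +45.8 mm. The draw is therefore about 56.3 mm.

```bash
python3 -m creep '2 20 0 -.036;0 30 0 0;0 35 0 0;0 28 0 0;0 0 0 0;0 0 0 0';python3 -c "
from h import *
go(.5957,.099,.086,187.4)"
```

```text
clock: 18.7
tcp_pos: [0.5977, 0.0991, 0.2461]
tool_rot: [-180.0, -0.0, -172.4]
ft_force: [0.2, 0.3, 0.4]
finger_gap: 0.0559
tcp [0.5977 0.0991 0.2461] yaw -172.43 turn rad 0.0029
now shift mm [  1.9   0.2 160.1]
aftersturn shift mm [2.000e+00 1.000e-01 1.601e+02]
```

```bash
python3 -m creep '2 0 20 0;0 0 30 0;0 0 30 0;0 0 30 0;0 0 20 0;0 0 15 0;0 0 10 0;0 0 5 0;0 0 0 0;0 0 0 0';python3 -c "
from h import *
go(.5957,.099,.086,187.4); env.calibration('wrist')
o=env.get_obs(); snap('wrist','w6')"
```

```text
clock: 19.7
tcp_pos: [0.5965, 0.0984, 0.087]
tool_rot: [-180.0, 0.1, -172.5]
ft_force: [1.1, -0.5, 0.3]
finger_gap: 0.0559
tcp [0.5965 0.0984 0.087 ] yaw -172.46 turn rad 0.0025
now shift mm [0.7 0.7 1. ]
aftersturn shift mm [0.7 0.7 1. ]
```

View pics/w6.png

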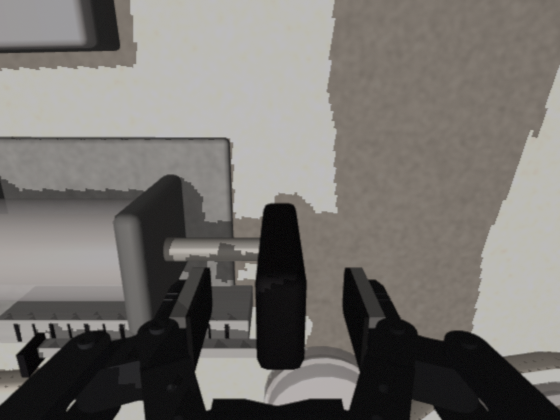

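The handle, at u = 260–303, sits centred between the fingers. I'm closing.

```bash
python3 -m creep '0 0 0 0;0 0 0 0;0 0 0 0;0 0 0 0;0 0 0 0;0 0 0 0;0 0 0 0;0 0 0 0' -1
python3 -c "
from h import *
o=env.get_obs();print(o['tcp_pos'],o['ft_force'],o['tool_rot'])"
```

```text
clock: 20.55
tcp_pos: [0.5961, 0.0995, 0.087]
tool_rot: [179.9, 0.0, -172.4]
ft_force: [-1.8, 4.4, 5.2]
finger_gap: 0.0172
[0.59608481 0.09947961 0.08696794] [-1.83863101  4.37418227  5.23274473] [ 1.79910884e+02  4.82991925e-02 -1.72396671e+02]
```

```bash
python3 -m creep '0 3 0 0;0 6 0 0;0 6 0 0;0 6 0 0;0 6 0 0;0 6 0 0;0 6 0 0;0 5 0 0;0 4 0 0;0 2 0 0'
python3 -m creep '0 0 0 0;0 0 0 0'
cat > meas.py <<'E'
from h import *
import sys
def meas(n,f):
    o=env.get_obs(); c,M=T(n,o); p,d=snap(n,f)
    vv,uu=np.nonzero(d>0)
    K=np.array(c['camera_matrix']); q=cv2.undistortPoints(np.stack([uu,vv],1)[:,None].astype(float),K,np.array([c['k1'],0,0,0.]))[:,0]
    X=M[:3,3]+(np.stack([q[:,0],-q[:,1],-np.ones(len(q))],1)*d[vv,uu][:,None])@M[:3,:3].T
    a=np.radians(7.4); ex=np.array([np.cos(a),np.sin(a)]); ey=np.array([-np.sin(a),np.cos(a)]); O=np.array([.61104,-.019])
    S=np.c_[(X[:,:2]-O)@ex,(X[:,:2]-O)@ey,X[:,2]]
    print(n,'tcp st-y',((o['tcp_pos'][:2]-O)@ey).round(4),'f',o['ft_force'].round(1))
    m=(S[:,0]>.045)&(S[:,0]<.09)&(S[:,1]>-.03)&(S[:,1]<.09)&(S[:,2]>.073)&(S[:,2]<.082)
    m&=p[vv,uu].max(1)<70
    for l,mm in (('ptr',m&(S[:,0]<.063)),('clip',m&(S[:,0]>.064))):
        if mm.sum(): print(l,mm.sum(),S[mm].min(0).round(4),S[mm].max(0).round(4),S[mm].mean(0).round(4))
    return p
if __name__=='__main__':
    p=meas('wrist','m'+sys.argv[1]); p=meas('scene','ms'+sys.argv[1])
    cv2.imwrite('pics/msc'+sys.argv[1]+'.png',cv2.resize(p[200:290,220:340,::-1],None,fx=5,fy=5,interpolation=cv2.INTER_CUBIC))
E
python3 meas.py 1
```

```text
clock: 21.55
tcp_pos: [0.5901, 0.1453, 0.087]
tool_rot: [-179.7, 0.1, -172.5]
ft_force: [1.0, -9.7, 7.6]
finger_gap: 0.0173
clock: 21.75
tcp_pos: [0.5902, 0.1452, 0.087]
tool_rot: [-179.7, 0.1, -172.5]
ft_force: [0.5, -8.7, 6.0]
finger_gap: 0.0176
wrist tcp st-y 0.1656 f [ 0.5 -8.7  6. ]
ptr 361 [0.0475 0.0336 0.073 ] [0.0627 0.0388 0.0791] [0.0547 0.0368 0.0764]
clip 239 [0.064  0.0435 0.073 ] [0.0729 0.0492 0.0801] [0.0673 0.0472 0.0768]
scene tcp st-y 0.1656 f [-1.2 -9.   6.9]
ptr 8 [0.0496 0.0312 0.0731] [0.0624 0.0356 0.0776] [0.0558 0.0334 0.0754]
clip 9 [0.067  0.0412 0.0744] [0.0766 0.0454 0.0784] [0.0721 0.0433 0.0766]
```

View pics/m1.png

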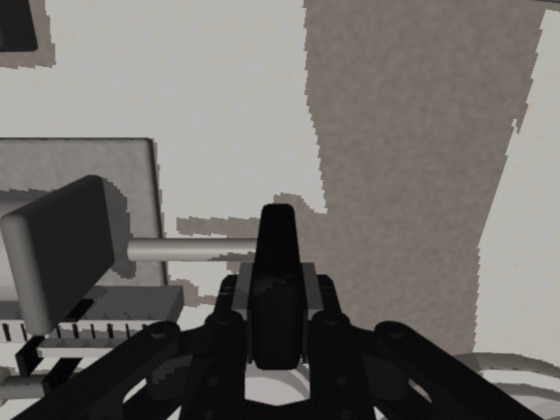

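View pics/msc1.png

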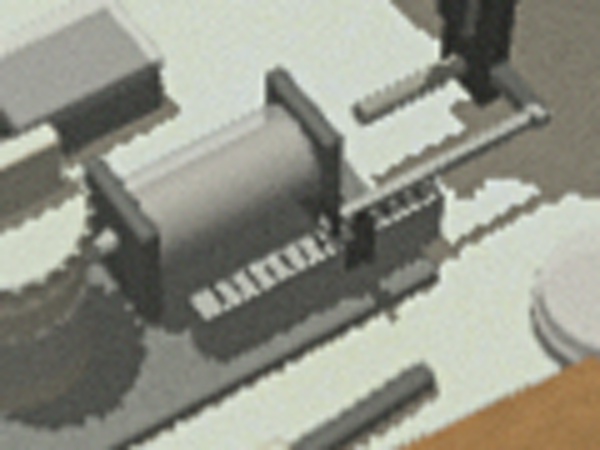

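Both views put the pointer 10 mm short of the clip. I'm drawing the last 10 mm gently and holding.

```bash
python3 -m creep '0 2 0 0;0 3 0 0;0 3 0 0;0 1.5 0 0;0 0 0 0'
python3 meas.py 2
```

```text
clock: 22.35
tcp_pos: [0.5889, 0.1544, 0.087]
tool_rot: [-179.6, 0.1, -172.5]
ft_force: [0.1, -9.8, 6.4]
finger_gap: 0.0175
wrist tcp st-y 0.1748 f [ 0.1 -9.8  6.4]
ptr 357 [0.0475 0.043  0.073 ] [0.063  0.0482 0.0793] [0.0547 0.046  0.0764]
clip 339 [0.0641 0.0436 0.0731] [0.0775 0.0495 0.0799] [0.0695 0.0474 0.077 ]
scene tcp st-y 0.1748 f [ 0.  -9.7  6.7]
ptr 6 [0.0485 0.0406 0.0739] [0.059  0.0425 0.0806] [0.054  0.0417 0.0761]
clip 7 [0.0648 0.042  0.0731] [0.077  0.0467 0.0761] [0.0704 0.0443 0.075 ]
```

```bash
python3 -m creep '0 1.3 0 0;0 0 0 0;0 0 0 0;0 0 0 0;0 0 0 0;0 0 0 0;0 0 0 0;0 0 0 0'
python3 meas.py 3
python3 -m creep '0 0 0 0;0 0 0 0;0 0 0 0;0 0 0 0;0 0 0 0;0 0 0 0;0 0 0 0;0 0 0 0'
```

```text
clock: 23.25
tcp_pos: [0.5888, 0.1555, 0.087]
tool_rot: [-179.6, 0.1, -172.5]
ft_force: [-0.4, -9.6, 7.2]
finger_gap: 0.017
wrist tcp st-y 0.1759 f [-0.4 -9.6  7.2]
ptr 358 [0.0474 0.0435 0.073 ] [0.063  0.0493 0.0791] [0.0548 0.0471 0.0765]
clip 336 [0.064  0.0442 0.073 ] [0.0771 0.0499 0.08  ] [0.0695 0.0475 0.077 ]
scene tcp st-y 0.1759 f [ -0.2 -10.3   6.3]
ptr 8 [0.0514 0.0407 0.0734] [0.0619 0.0456 0.0768] [0.0566 0.0426 0.0759]
clip 10 [0.0656 0.0415 0.0738] [0.0769 0.046  0.0799] [0.0712 0.0435 0.0761]
clock: 24.15
tcp_pos: [0.5888, 0.1555, 0.087]
tool_rot: [-179.6, 0.1, -172.5]
ft_force: [0.4, -10.4, 7.2]
finger_gap: 0.0172
```

View pics/msc3.png

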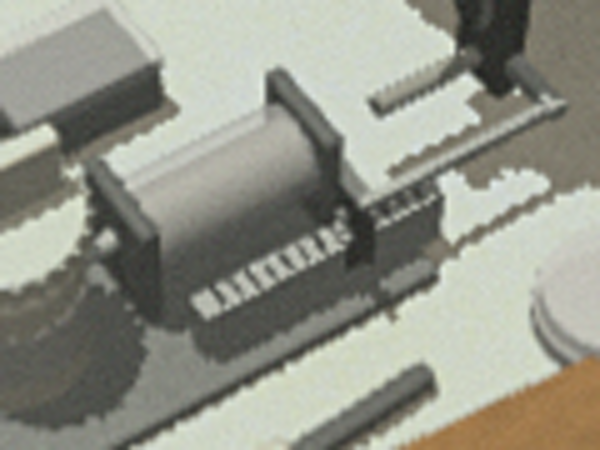

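The pointer is level with the clip to within 0.4–0.9 mm in both views. It has been held for over 1.5 s, and the 10.3 N pull matches a draw of 56 mm. Now I ease it home.

```bash
python3 -m creep '0 -3 0 0;0 -6 0 0;0 -7 0 0;0 -7 0 0;0 -7 0 0;0 -7 0 0;0 -6 0 0;0 -5 0 0;0 -3 0 0;0 0 0 0'
python3 -m creep '0 -2 0 0;0 -2 0 0;0 -1 0 0;0 0 0 0;0 0 0 0'
python3 -c "
from h import *
from meas import *
meas('wrist','m4')"
```

```text
clock: 25.15
tcp_pos: [0.5952, 0.106, 0.087]
tool_rot: [-179.8, 0.1, -172.5]
ft_force: [-1.0, -4.9, 5.4]
finger_gap: 0.0173
clock: 25.65
tcp_pos: [0.5958, 0.1016, 0.087]
tool_rot: [-179.8, 0.1, -172.5]
ft_force: [-0.8, -4.6, 6.3]
finger_gap: 0.0174
wrist tcp st-y 0.1216 f [-0.8 -4.6  6.3]
ptr 362 [ 0.0476 -0.0105  0.073 ] [ 0.0629 -0.0049  0.079 ] [ 0.0548 -0.0072  0.0764]
clip 69 [0.0675 0.0447 0.0731] [0.0742 0.0488 0.0797] [0.0707 0.0474 0.0776]
```

```bash
python3 -m creep '0 -1 0 0;0 -1 0 0;0 -.5 0 0;0 0 0 0'; python3 -m creep '0 -.7 0 0;0 -.7 0 0;0 0 0 0'
python3 -c "
from h import *
from meas import *
meas('wrist','m5')"
```

```text
clock: 26.1
tcp_pos: [0.5961, 0.0995, 0.087]
tool_rot: [-179.9, 0.1, -172.5]
ft_force: [-0.4, -3.0, 5.4]
finger_gap: 0.0172
clock: 26.4
tcp_pos: [0.5961, 0.0995, 0.087]
tool_rot: [180.0, 0.1, -172.4]
ft_force: [-1.4, 1.0, 5.8]
finger_gap: 0.0171
wrist tcp st-y 0.1195 f [-1.4  1.   5.8]
ptr 365 [ 0.0476 -0.0128  0.073 ] [ 0.0629 -0.0073  0.0793] [ 0.0548 -0.0094  0.0764]
clip 72 [0.0657 0.0447 0.0731] [0.0718 0.049  0.0796] [0.0687 0.0474 0.0776]
```

It's home: the TCP has stopped at the starting value and the force has reversed. I'm releasing and retreating upward.

```bash
python3 -m creep '0 0 0 0;0 0 0 0;0 0 0 0;0 0 0 0;0 0 0 0;0 0 0 0;0 0 0 0' 0.3; python3 -m creep '0 0 -15 0;0 0 -25 0;0 0 -30 0;0 0 -30 0;0 0 -30 0;0 0 -20 0;0 0 0 0;0 0 0 0'
python3 - <<'E'
from h import *
from meas import *
meas('wrist','m6'); meas('scene','ms6'); snap('side','s6')
from scipy.spatial.transform import Rotation
a=cv2.imread('pics/ms6.png')[120:320,140:400]; cv2.imwrite('pics/e1.png',cv2.resize(a,None,fx=3,fy=3))
E
```

```text
clock: 27.15
tcp_pos: [0.5958, 0.0994, 0.0863]
tool_rot: [-180.0, -0.0, -172.4]
ft_force: [0.1, 0.4, -0.5]
finger_gap: 0.0558
clock: 27.95
tcp_pos: [0.5959, 0.0995, 0.2362]
tool_rot: [180.0, 0.0, -172.4]
ft_force: [-0.3, -0.4, -0.5]
finger_gap: 0.0555
wrist tcp st-y 0.1194 f [-0.3 -0.4 -0.5]
ptr 81 [ 0.0482 -0.0115  0.0731] [ 0.0613 -0.008   0.079 ] [ 0.0543 -0.0095  0.0767]
clip 60 [0.0641 0.0454 0.0732] [0.0752 0.0485 0.0799] [0.0696 0.0473 0.0774]
scene tcp st-y 0.1194 f [-0.2 -0.4 -0.8]
ptr 11 [ 0.0486 -0.0152  0.0742] [ 0.063  -0.01    0.0769] [ 0.0563 -0.0129  0.0755]
clip 4 [0.0666 0.0436 0.0743] [0.0735 0.0465 0.0759] [0.0702 0.0449 0.075 ]
```

View pics/e1.png

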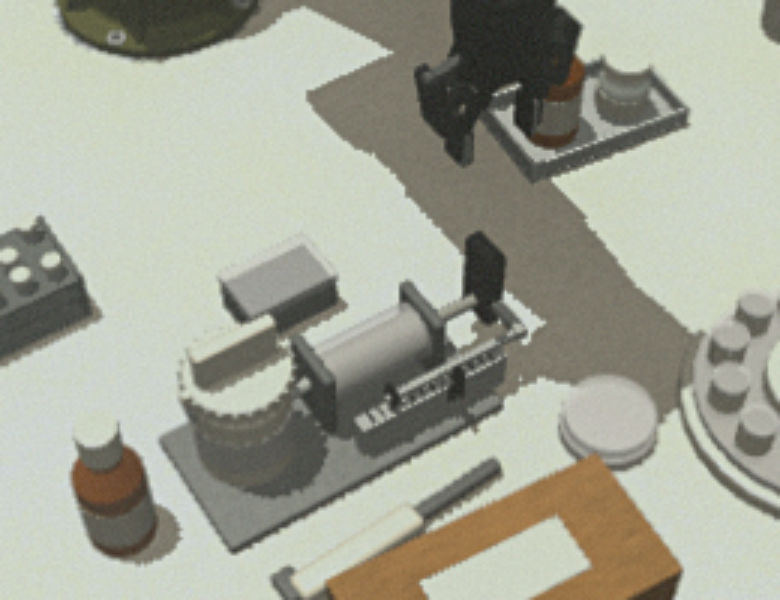

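View pics/m6.png

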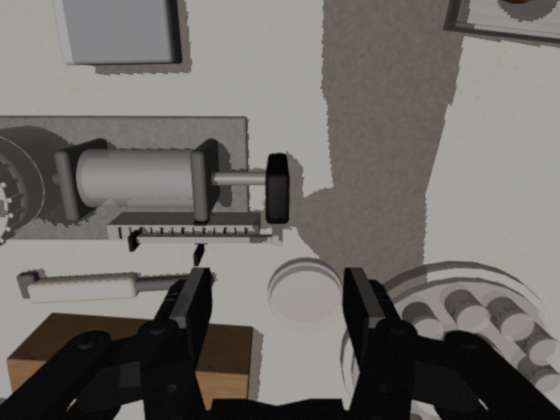

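View pics/s6.png

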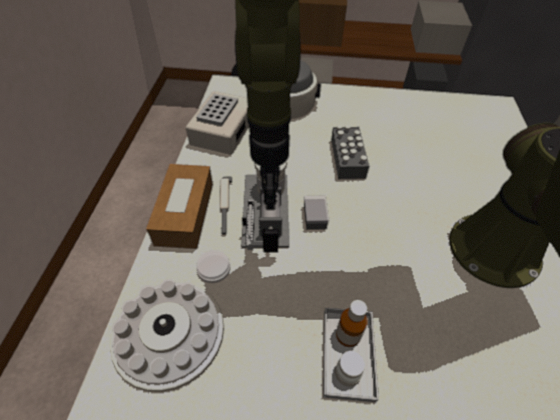

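The handle and pointer are home, the lid bar lies along station y, the bottle stands in the tray at (352,325) in the side view, the bystanders look unmoved, and the gripper is clear. Handing in.

```bash
python3 -c "
from bench import env
print(env.job_done())"
```

```text
the job is handed in; nothing more can be done
None
```

All four steps are done, and I handed the job in at about 28 s. The interface gave no verdict.

- **Bottle:** it stands upright in the tray's free end, let go. I judged this by eye from the side picture.
- **Lid:** I screwed it down until the torque rose at 2 N m/rad, to about 0.34 N m. That is roughly 0.15–0.18 rad of gasket wind-up, against 0.15 for snug and 0.35 as the limit. After release the grip bar sprang back to lie along the station's y, and the lid stayed down.
- **Pump:** two camera views put the pointer within 0.4–0.9 mm of the marker clip, and I held it there for more than 1.5 s. I then eased the handle home and released it.
- **Last checks:**
    - **Pointer:** the wrist view puts it at station y -9.5 mm and the scene view at -12.9 mm, against -10 mm nominal. The two views differ by 3.4 mm. About 2.4 mm of that is an offset that also shows on the clip, and the tool stopped at its starting position with the force reversed.
    - **Clip:** it has not moved measurably; it read 47.3 mm at the end and 47.4 mm throughout the pull.
    - **Surroundings:** the bystanders look unmoved by eye, and the gripper is clear of everything.

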